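# Hold the sander's tension arm back for a belt change

## Robot

A 6-joint arm with a two-finger parallel gripper is mounted at the origin on the work surface. World frame = base frame: x ahead of the robot, y to its left, z up, the work surface at z = 0. Lengths are in mm, angles in rad, forces in N, time in s.
With the tool pointing down it reaches from about 275 to 725 mm from the base axis. Payload 5.6 kg.
Tool frame: the origin (TCP) lies at the very end of the fingers, on their centre line; the grasp point (between the pads) lies 19 mm behind it (arm.grip_depth is the z of the grasp point in the tool frame, in mm); z points along the fingers, y is the line along which they close (so a half turn about z gives the same grasp; the last joint's range is limited). The gripper opens to 85 mm and grips with 20 to 120 N. Pads are 22 mm wide; open, the fingers measure 114 mm over their backs; the gripper's body (76 mm by 85 mm) begins 54 mm behind the grasp point. The pads swing forward as they close: fully open they stand 13 mm farther back than shut.
Start: joints at [-0.902, 0.255, 0.108, 0, -1.424, -0.285], TCP at [205.964, -509.972, 231.283] pointing down, gripper open.
Joint ranges: [-2.95, 2.95], [-1.21, 1.97], [-1.09, 1.5], [-2.87, 1.71], [-2.94, -0.07], [-3.05, 3.05]. Speed limits (rad/s): [2.57, 2.57, 3.14, 3.14, 3.14, 3.14].

## Interface

Orientations are given as a rotation vector (axis times angle).
In Python, from workcell import arm, eyes gives the robot as it stands (arm), with the cameras (eyes).
- The arm moves only by the tool run_rows, called after "Call:" as name(argument=value, ...) on one line, values as JSON. Schema: {"type":"object","properties":{"rows":{"type":"array","items":{"type":"array","items":{"type":"array","items":{"type":"number"},"minItems":5,"maxItems":5},"minItems":1,"maxItems":12},"minItems":1,"maxItems":1},"only":{"type":"string"},"quiet":{"type":"boolean"},"lines":{"type":"string"}},"required":["rows"],"additionalProperties":false}. rows is a list that holds a single list of rows (three levels of brackets), with 1 to 12 rows, each of 5 numbers: the finger opening in mm, then dx, dy, dz in mm, then a turn about the tool's z in rad; each row shifts and turns the commanded pose from where the row before left it, along the tool's axes as they then stand; what a row does not reach is not made up. A row lasts 1/10 s, in which the tool goes at most 50 mm and 0.15 rad, less where a joint would pass 70% of its speed; a pose out of reach is approached as far as the arm can. The fingers move at their own pace and stop on an object; the grip force is fixed at half the most. Time passes only in rows, so rows that do not move let the fingers close. The tool returns the time, the measured TCP pose, the force, the opening and the grip force at its end. only (a regular expression) keeps the lines of the reply that match it, lines (a string "A,B") keeps lines A to B, and quiet returns only ok. Input that does not fit is refused with a message, and nothing moves.
- arm.read_state(): the state, without advancing time (a new reading comes with each control period).
- eyes.capture(name): name is "side" or "top"; returns the picture (480x640x3 uint8, red, green, blue); there is no depth.
- eyes.get_calibration(name): a dict with "fx", "fy", "cx", "cy" (pixels), "R" (3x3) and "t" (3): a world point X has camera coordinates R X + t. Camera axes: x right, y down, z forward; pixel columns grow to the right and rows downward; lengths in mm; the calibration is good to about 2 mm. A picture is of the moment at which its call begins. get_calibration takes no time and is no camera call.
- arm.finish_job(): hands the job in; it is judged then, once.
The state is a dict: "t": time; "qpos": joint angles; "qd": joint speeds; "effort": joint torques, N m; "tcp_pos": TCP position; "eef_rot": TCP orientation; "contact_force": force on the tool from outside, world axes, zero at the start; "ft_torque": the same for the moment, N m; "gripper_width": finger opening in mm; "grasp_force": force on a finger pad.
Only numpy, scipy, OpenCV 4.12 (cv2) and the standard library are available. Lean on these libraries where they do the work, as an engineer would, in place of code of your own. Each camera call takes 0.05 s, during which the arm holds its last target. There are 200 camera calls.

## Task

The belt of the small bench sander is being changed: first switch the sander off at the isolator, by throwing the lever of the grey switch box right over from the robot's side to the far side until it snaps home. Then, with the fingers on the upright black handle of the sander's sprung tension arm, swing the arm inwards (towards the motor and the other drum) all the way to its stop and keep holding it there: the program finishes while still holding the arm against its spring, the isolator left off. Do not move the arm while the isolator is still on, and leave the things lying about where they are.

Things in the scene. Friction and masses are not known exactly. Their poses are not given: they have to be found in the camera images.
- sander: Bench belt sander, belt off, fixed. Grey base plate 200 (x) x 320 (y) x 20 mm; on its +y half a motor housing (top 105 mm up) and fixed black drive drum (58 mm dia, top 76, axle end 94 mm); thin platen (top 76 mm) at x -26, y -20 to 50 mm; tension arm on its -y half. Origin: centre of plate's underside, on the bench; z up, -x faces the robot (turned up to 0.25 rad).
- tension_arm (a joint): Angle of the sprung arm about the upright axis at tension_pivot, growing clockwise from above. 0 = relaxed on its outer stop (every start): the bar points along the sander's -x turned 0.45 rad outwards (to -y). 0.75 rad = wound to its inner stop: -x turned 0.30 rad inwards (to +y). Needs 5 N at the handle to leave 0, 11 N at the inner stop; springs back if let go.
- tension_handle (a point): Point on the axis of the arm's upright round black handle (16 mm dia, swelling to 19 near its top; from 40 to 120 mm above the bench), 105 mm above the bench, 150 mm from the pivot axis; moves with the arm. The arm is a steel bar 22 mm wide, 30 to 40 mm above the bench, with an aluminium idler drum (48 mm dia, top 86, nut to 90 mm) 85 mm from the pivot.
- tension_pivot (a point): Point on the tension arm's fixed upright pivot axis, 35 mm above the bench; in the sander's frame at x 80, y -85 mm.
- isolator: Isolator: grey switch box 120 (x) x 85 (y) x 50 mm fixed to the bench, to the left or the right of the sander, with a lever on top (hinge brackets up to 71 mm). Origin: centre of its underside; its -x faces the robot's side (turned up to 0.4 rad).
- isolator_lever (a joint): Lever angle about a level axis along the box's y, 62 mm above the box's origin. 0 = on, leaning 0.6 rad to the box's -x (robot's side), every start; 1.2 rad = off, leaning 0.6 rad to +x. Over-centre spring: resists with about 4 N at the grip, less towards the middle (0.6 rad), beyond which it snaps to the other end by itself.
- lever_grip (a point): Centre of the lever's black cross-bar grip (18 mm diameter, 54 mm long, along the box's y), 75 mm from the hinge; 124 mm above the bench at either end and 137 mm at mid-swing. 42 mm to -x of the box's centre when on, 42 mm to +x when off.
- log: Bystander: birch log offcut, upright, 100 mm diameter, 75 mm high; across the sander from the isolator. Origin: centre of underside.
- bowl: Bystander: turned birch bowl, 120 mm diameter, 55 mm high. Origin: centre of underside.
- glue: Bystander: white glue bottle, 52 mm diameter, 150 mm high, behind the sander. Origin: centre of underside.
- tape: Bystander: roll of tape lying flat, 90 mm diameter, 22 mm high, in front of the sander. Origin: centre of underside.
- tumbler: Bystander: glass tumbler, 66 mm diameter, 80 mm high, in front of the sander. Origin: centre of underside.
- caliper: Bystander: steel caliper lying flat, 200 mm long, 9 mm high. Origin: middle of its beam's underside.
- spindle: Bystander: turned wooden spindle standing on end, 60 mm diameter, 104 mm high, behind the sander. Origin: centre of underside.

How it is judged:
By the outcome, as a careful person would: the job done as asked, in the order asked, and still so for the second after the job is handed in, while the arm keeps its last pose, push and grip.
It also fails if it takes over 48 s, if anything falls off the work surface, if the arm or the gripper's body presses on something with over 40 N, if the wrist force passes 120 N, or if a joint passes its speed limit or range.

## Working session

There is one attempt and no reset: what is moved stays moved. The work goes in short steps, Python scripts to look and compute and a tool call to move; the robot and the scene stay as the last step left them, time stands still between calls to the robot, and variables do not carry over. Pictures are saved under pics/ and viewed, at most 10 in all, crops included, and the job is handed in when it is done.

```bash
ls; mkdir -p pics
```

Run:
```python
from workcell import arm, eyes
import cv2
for n in("top","side"):
    cv2.imwrite(f"pics/{n}0.png",eyes.capture(n)[:,:,::-1]); c=eyes.get_calibration(n); print(n,c)
s=arm.read_state();print(s)
```

```text
pics
workcell.py
top {'fx': 543.639086256111, 'fy': 543.639086256111, 'cx': 321.72665028446534, 'cy': 239.21810510005895, 'R': array([[-0.0278021 , -0.9996026 ,  0.00465582],
       [-0.9754573 ,  0.02611222, -0.21863489],
       [ 0.21842643, -0.01062007, -0.97579563]]), 't': array([  15.84488879,  608.53233588, 1361.45967318])}
side {'fx': 548.114076379708, 'fy': 548.114076379708, 'cx': 317.5273302932288, 'cy': 238.78481585038134, 'R': array([[-0.8470205 , -0.53149557, -0.00829078],
       [-0.36548803,  0.59364531, -0.71694055],
       [ 0.38597251, -0.60423316, -0.69708501]]), 't': array([ 502.345565  ,  297.19355115, 1115.98198915])}
{'t': 0.1, 'qpos': array([-9.02419886e-01,  2.55692839e-01,  1.07147432e-01, -4.35352448e-04,
       -1.42388466e+00, -2.84593409e-01]), 'qd': array([ 0.00065827, -0.00183533,  0.00391971,  0.00188806, -0.00043725,
       -0.00210912]), 'effort': array([-2.52012571e-03, -3.87604487e+01,  2.38473558e+01,  5.37784427e+00,
       -3.81411824e-03, -3.13142493e-05]), 'tcp_pos': array([ 205.82950769, -509.56682556,  230.48690971]), 'eef_rot': array([ 5.98983152e-01, -3.08358769e+00, -2.59036323e-03]), 'contact_force': array([0.06170987, 0.57643146, 0.28576713]), 'ft_torque': array([ 0.01441592, -0.0141953 ,  0.02363448]), 'grasp_force': 0.0, 'gripper_width': 85.45907371998844}
```

View pics/top0.png

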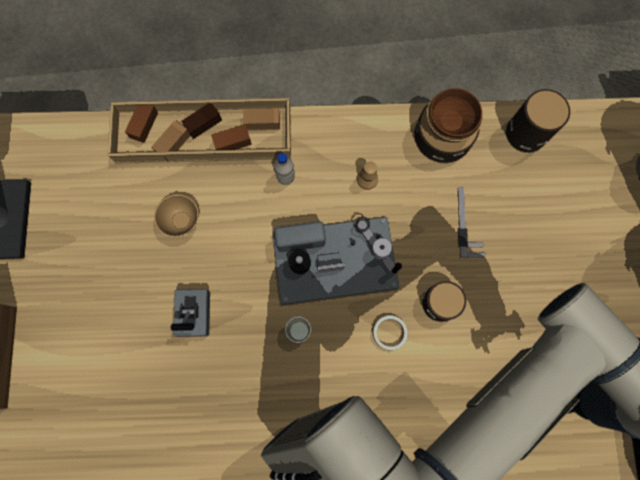

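View pics/side0.png

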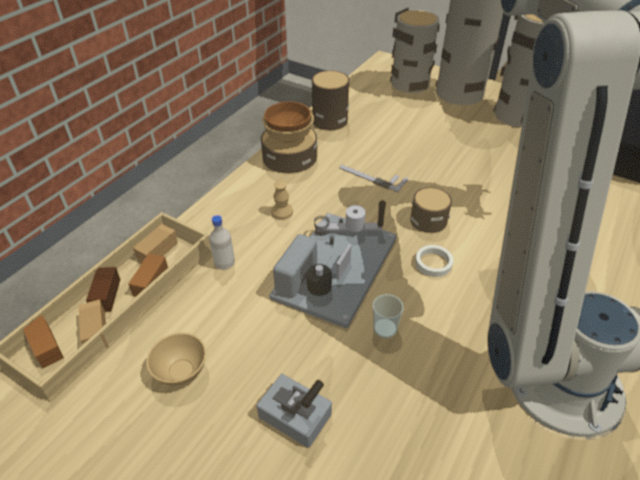

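The top view shows the isolator at about (191,312) with its lever grip at (183,325), and the sander at (335,260) with its arm handle at (397,267). In the side view the grip is at (313,392) and the handle at (381,205). I'll zoom in on all four next.

Run:
```python
import cv2,numpy as np
t=cv2.imread("pics/top0.png");s=cv2.imread("pics/side0.png")
def c(im,x,y,w,h): return cv2.resize(im[y:y+h,x:x+w],(400,300),interpolation=cv2.INTER_CUBIC)
# 5x: 80x60 ; 
m=np.vstack([np.hstack([c(t,150,285,80,60),c(s,245,365,100,75)]),np.hstack([c(t,340,210,80,60),c(s,320,190,80,60)])])
cv2.imwrite("pics/m1.png",m)
```

```text
(no output)
```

View pics/m1.png

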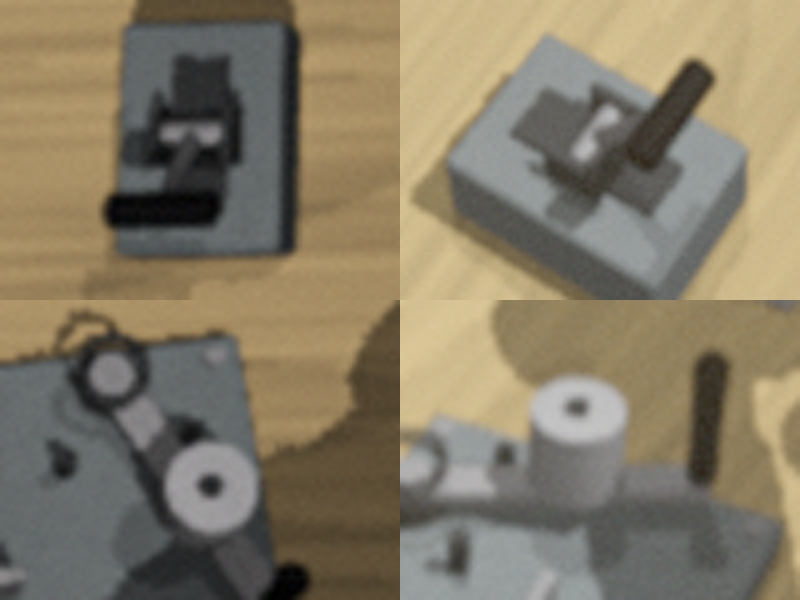

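The zoomed crops put the lever grip bar in the top view from (171,327) to (194,327), and in the side view from (306,404) to (321,383). The handle's top end is at about (398.6,266) in the top view and (382.4,202) in the side view. The idler is at (382.2,247) top and (355.4,211) side, and the pivot at (362.4,224.4) top.

Create h.py:
```python
import numpy as np,cv2
from workcell import arm, eyes
C={n:eyes.get_calibration(n) for n in("top","side")}
def ray(n,p):
    c=C[n];R=np.array(c["R"]);t=np.array(c["t"])
    d=R.T@np.array([(p[0]-c["cx"])/c["fx"],(p[1]-c["cy"])/c["fy"],1]);return -R.T@t,d/np.linalg.norm(d)
def plane(n,p,z):
    o,d=ray(n,p);return o+d*(z-o[2])/d[2]
def tri(a,b):
    o,d=ray("top",a);q,e=ray("side",b)
    s=np.linalg.lstsq(np.c_[d,-e],q-o,rcond=None)[0];P,Q=o+d*s[0],q+e*s[1]
    return (P+Q)/2,np.linalg.norm(P-Q)
```

Create m.py:
```python
from h import *
np.set_printoptions(precision=1,suppress=True)
im={n:cv2.imread(f"pics/{n}0.png") for n in C}
for n,(x,y,w,h),th in(("top",(165,315,35,20),38),("side",(295,375,35,40),60),("top",(385,255,25,22),38),("side",(372,195,20,36),60)):
    g=im[n][y:y+h,x:x+w].max(2); m=(g<th).astype(np.uint8)
    k,l,s,c=cv2.connectedComponentsWithStats(m);i=1+s[1:,4].argmax()
    pts=np.argwhere(l==i)[:,::-1].astype(np.float32)
    r=cv2.minAreaRect(pts); print(n,s[i,4],c[i]+[x,y],cv2.boxPoints(r)[:]+[x,y])
print("grip",tri((182.7,326.8),(313.5,393.8)))
print("grip ends",tri((171.9,327),(306,404)),tri((193.5,326.6),(321,383.5)))
print("handle top",tri((398.6,266),(382.4,202)),"idler",tri((382.2,247),(355.4,211.2)))
print("pivot@50",plane("top",(362.4,224.4),50))
bx=[plane("top",(150+u/5,285+v/5),50) for u,v in((125,25),(282,22),(285,252),(115,252))]
print("box",np.array(bx),np.mean(bx,0),[np.linalg.norm(bx[i]-bx[i-1]) for i in range(4)])
sb=[plane("side",(245+(u-400)/4,365+v/4),50) for u,v in((547,35),(745,152),(655,290),(450,160))]
print("box side",np.array(sb),np.mean(sb,0))
print("plate", [plane("top",p,20) for p in((274,225),(388,217),(399,293),(281,304))])
```

```bash
python3 m.py
```

```text
top 143 [182.9 326.1] [[172. 322.]
 [193. 322.]
 [193. 329.]
 [172. 329.]]
side 29 [306.4 402.9] [[301.6 401.9]
 [312.  398. ]
 [314.  403.4]
 [303.6 407.3]]
top 69 [396.1 267.9] [[389.  270. ]
 [397.5 261.5]
 [402.  266. ]
 [393.5 274.5]]
side 74 [380.8 214. ] [[377.8 224.9]
 [380.1 201.9]
 [384.2 202.3]
 [381.9 225.3]]
grip (array([386. , 344.3, 119.3]), np.float64(2.926416746409839))
grip ends (array([385.7, 369.6, 122.7]), np.float64(3.5214119491823506)) (array([386. , 318.6, 117.1]), np.float64(2.54397710572704))
handle top (array([ 523.4, -191.3,  116. ]), np.float64(0.774498148506633)) idler (array([ 579.1, -156.5,   86.4]), np.float64(1.2578615946182425))
pivot@50 [ 650.3 -111.    50. ]
box [[487.4 384.6  50. ]
 [486.8 303.   50. ]
 [368.5 299.3  50. ]
 [370.9 386.1  50. ]] [428.4 343.2  50. ] [np.float64(116.49807681994554), np.float64(81.5951322143348), np.float64(118.29108872317188), np.float64(86.82400621445284)]
box side [[483.6 306.6  50. ]
 [367.9 309.2  50. ]
 [367.1 389.   50. ]
 [484.  386.2  50. ]] [425.7 347.8  50. ]
plate [array([662.6, 128. ,  20. ]), array([ 676.9, -184.8,   20. ]), array([ 467.3, -202.7,   20. ]), array([446.6, 111.3,  20. ])]
```

Call:
run_rows(rows=[[[0,0,0,0,0.128],[0,0,0,0,0.128],[0,0,0,0,0.127],[0,-20,35,0,0],[0,-20,35,0,0],[0,-20,35,0,0],[0,-20,35,0,0],[0,-20,35,0,0],[0,-20,35,0,0],[0,-20,35,0,0],[0,0,35,0,0],[0,0,35,0,0]]])

```text
t: 1.3
tcp_pos: [345.6, -193.3, 230.7]
eef_rot: [0.002, -3.14, -0.001]
contact_force: [0.3, 0.2, -0.7]
gripper_width: 0.2
grasp_force: 0.0
```

Call:
run_rows(rows=[[[0,0,45,0,0],[0,0,45,0,0],[0,0,45,0,0],[0,0,45,0,0],[0,0,45,0,0],[0,0,45,0,0],[0,0,45,0,0],[0,0,45,0,0],[0,0,45,0,0],[0,0,45,0,0],[0,0,45,0,0],[0,0,45,0,0]]])

```text
t: 2.5
tcp_pos: [344.7, 346.9, 231.0]
eef_rot: [0.002, -3.141, 0.001]
contact_force: [0.3, 0.4, -0.3]
gripper_width: -0.0
grasp_force: 0.0
```

Call:
run_rows(rows=[[[0,5,0,40,0],[0,0,0,40,0],[0,0,0,40,0],[0,0,0,0,0]]])

```text
t: 2.9
tcp_pos: [337.6, 341.5, 106.0]
eef_rot: [-0.0, -3.135, 0.015]
contact_force: [0.0, -0.3, -0.5]
gripper_width: 0.3
grasp_force: 0.0
```

Call:
run_rows(rows=[[[0,-10,0,0,0],[0,-10,0,0,0],[0,-10,0,0,0],[0,-10,0,0,0],[0,-8,0,0,0],[0,-8,0,0,0],[0,0,0,0,0]]])

```text
t: 3.6
tcp_pos: [398.0, 345.7, 112.3]
eef_rot: [0.0, 3.14, 0.003]
contact_force: [-1.0, 1.3, 0.7]
gripper_width: 0.3
grasp_force: 0.6
```

Call:
run_rows(rows=[[[0,-10,0,0,0],[0,-10,0,0,0],[0,-10,0,0,0],[0,-10,0,0,0],[0,-8,0,0,0],[0,0,0,0,0]]])

```text
t: 4.2
tcp_pos: [445.4, 345.1, 111.0]
eef_rot: [0.0, 3.142, -0.001]
contact_force: [0.3, -1.1, -0.3]
gripper_width: -0.2
grasp_force: 0.0
```

Call:
run_rows(rows=[[[0,10,0,0,0],[0,30,0,-20,0],[0,30,0,-40,0],[0,0,0,-40,0],[0,0,-30,-20,0],[0,0,-40,0,0],[0,0,-40,0,0],[0,0,0,0,0]]])

```text
t: 5.0
tcp_pos: [373.0, 232.0, 232.1]
eef_rot: [0.001, 3.141, 0.002]
contact_force: [-0.4, 1.2, 1.1]
gripper_width: -0.2
grasp_force: 0.0
```

Run:
```python
from h import *
t=eyes.capture("top");s=eyes.capture("side")
m=np.hstack([cv2.resize(t[265:365,140:240],(400,400)),cv2.resize(s[355:455,245:345],(400,400))])
cv2.imwrite("pics/m2.png",m[:,:,::-1])
```

```text
(no output)
```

View pics/m2.png

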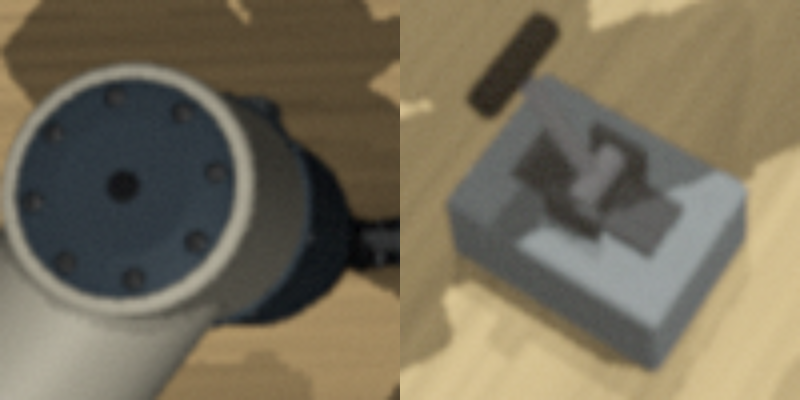

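The side crop shows the lever leaning to the far side, with its grip near side pixel (274,371), so the isolator is off. Next I'll move over to the handle.

Run:
```python
from h import *
print("grip at z124", plane("side",(245+115/4,355+65/4),124))
```

```text
grip at z124 [469.29510323 345.85403067 124.        ]
```

Call:
run_rows(rows=[[[50,-10,-40,0,0],[50,-10,-40,0,0],[50,-10,-40,0,0],[50,-10,-40,0,0],[50,-10,-40,0,0],[50,-10,-40,0,0],[50,-10,-40,0,0],[50,-10,-40,0,0],[50,0,-40,0,0],[50,0,0,0,0]]])

```text
t: 6.1
tcp_pos: [454.8, -127.4, 230.5]
eef_rot: [-0.004, -3.14, 0.001]
contact_force: [-0.1, 0.6, -0.3]
gripper_width: 50.3
grasp_force: 0.0
```

Run:
```python
from h import *
for n in C: cv2.imwrite(f"pics/{n}1.png",eyes.capture(n)[:,:,::-1])
t=cv2.imread("pics/top1.png");s=cv2.imread("pics/side1.png")
cv2.imwrite("pics/m3.png",np.hstack([cv2.resize(t[200:300,320:420],(400,400)),cv2.resize(s[170:270,310:410],(400,400))]))
```

```text
(no output)
```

View pics/m3.png

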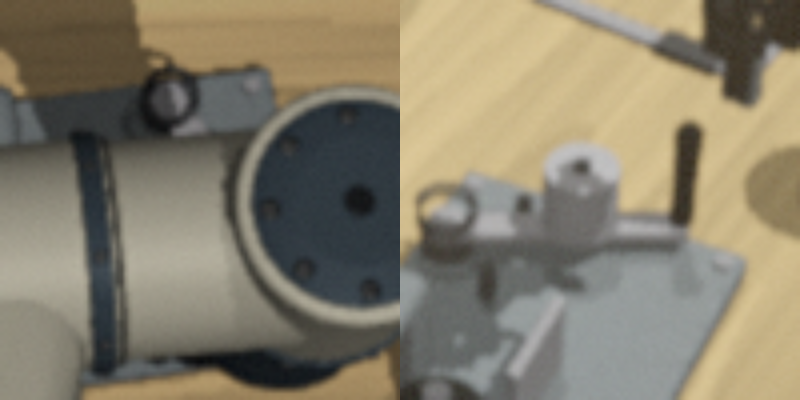

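The isolator is confirmed off: the grip sits at (469,346,124), which matches the expected off position. In the side view the handle's top is at (382.5,202), so it hasn't moved.

Call:
run_rows(rows=[[[50,-34,-32,0,0],[50,-34,-32,0,0],[50,0,0,0,-0.14],[50,0,0,0,-0.14],[50,0,0,0,-0.14],[50,0,0,0,-0.138],[50,0,0,0,0]]])

```text
t: 6.9
tcp_pos: [523.3, -186.8, 231.1]
eef_rot: [-0.872, 3.018, 0.001]
contact_force: [0.3, -0.0, -0.1]
gripper_width: 50.5
grasp_force: 0.0
```

Call:
run_rows(rows=[[[50,0,0,35,0],[50,0,0,35,0],[50,0,0,35,0],[50,0,0,0,0]]])

```text
t: 7.3
tcp_pos: [519.6, -186.6, 121.5]
eef_rot: [0.86, -3.013, -0.008]
contact_force: [-1.6, -0.3, -0.7]
gripper_width: 49.8
grasp_force: 0.0
```

Run:
```python
from h import *
s=eyes.capture("side")
cv2.imwrite("pics/m4.png",cv2.resize(s[140:260,310:470],(800,600))[:,:,::-1])
from scipy.spatial.transform import Rotation as R
st=arm.read_state(); r=R.from_rotvec(st["eef_rot"]).as_matrix();print(r.round(3)); print("handle offset in tool",r.T@(np.array([523.4,-191.3,105])-st["tcp_pos"]))
```

```text
[[-0.849 -0.529 -0.005]
 [-0.529  0.849  0.   ]
 [ 0.004  0.003 -1.   ]]
handle offset in tool [ 0.31150431 -4.16277081 19.82205068]
```

View pics/m4.png

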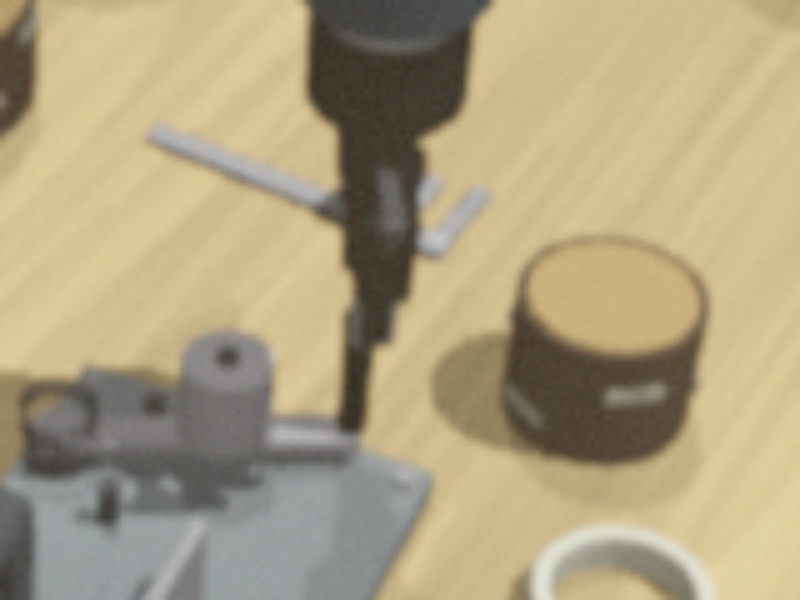

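The crop shows the two fingers straddling the handle's line, with the near finger just above the handle top. I'll shift 4 mm along the closing line, go lower and close.

Call:
run_rows(rows=[[[50,0,-4,0,0],[50,0,0,17,0],[50,0,0,18,0],[50,0,0,0,0],[0,0,0,0,0],[0,0,0,0,0],[0,0,0,0,0],[0,0,0,0,0]]])

```text
t: 8.15
tcp_pos: [524.1, -189.4, 93.3]
eef_rot: [-0.866, 3.019, 0.006]
contact_force: [-8.1, 13.4, 11.3]
gripper_width: 16.2
grasp_force: 58.5
```

Run:
```python
from h import *
from scipy.spatial.transform import Rotation as R
st=arm.read_state(); r=R.from_rotvec(st["eef_rot"]).as_matrix()
h=st["tcp_pos"];p=np.array([650.5,-111.8]);v=h[:2]-p
print(h,st["gripper_width"],np.linalg.norm(v),np.arctan2(v[1],v[0])+2*np.pi-np.pi,np.arctan2(r[0,1],-r[1,1]))
```

```text
[ 524.08670159 -189.38076966   93.29765246] 16.16050360202399 148.32092851426776 0.5504375103164141 -2.5831155207978234
```

Gripped, with an opening of 16 mm as expected for the handle. Now I'll swing it along the arc.

Call:
run_rows(rows=[[[0,-0.4,11.2,0,0.075],[0,-0.4,11.2,0,0.075],[0,-0.4,11.2,0,0.075],[0,-0.4,11.2,0,0.075],[0,-0.4,11.2,0,0.075],[0,-0.4,11.2,0,0.075],[0,-0.4,11.2,0,0.075],[0,-0.4,11.2,0,0.075],[0,0,0,0,0]]])

```text
t: 9.05
tcp_pos: [501.4, -107.9, 93.4]
eef_rot: [-0.065, -3.14, 0.005]
contact_force: [-4.5, -7.9, 4.9]
gripper_width: 16.5
grasp_force: 59.5
```

Call:
run_rows(rows=[[[0,-0.4,11.2,0,0.075],[0,-0.2,5.6,0,0.038],[0,0,0,0,0],[0,0,0,0,0]]])

```text
t: 9.45
tcp_pos: [502.6, -92.0, 93.4]
eef_rot: [-0.24, -3.131, 0.006]
contact_force: [-7.5, -5.7, 7.7]
gripper_width: 15.9
grasp_force: 59.8
```

Create f.py:
```python
from h import *
st=arm.read_state();v=st["tcp_pos"][:2]-np.array([650.5,-111.8])
print(st["tcp_pos"],st["contact_force"],np.linalg.norm(v),"angle from relaxed",0.558-(np.arctan2(v[1],v[0])%(2*np.pi)-np.pi),st["gripper_width"])
```

```bash
python3 f.py
```

```text
[502.58548933 -92.01782225  93.360724  ] [-7.49008556 -5.70803054  7.67970778] 149.2314880387072 angle from relaxed 0.6909516793195916 15.94319066941535
```

Call:
run_rows(rows=[[[0,-0.1,4,0,0.027],[0,-0.1,4,0,0.027],[0,0,0,0,0],[0,0,0,0,0]]])

```text
t: 9.85
tcp_pos: [503.7, -84.3, 93.3]
eef_rot: [-0.325, -3.123, 0.006]
contact_force: [-8.4, -6.3, 7.5]
gripper_width: 16.3
grasp_force: 59.9
```

```bash
python3 f.py
```

```text
[503.7404178  -84.26613312  93.32513202] [-8.4077981  -6.28539032  7.50546687] 149.32008837799094 angle from relaxed 0.7434561976058045 16.270257511125614
```

Call:
run_rows(rows=[[[0,0,3,0,0],[0,0,0,0,0],[0,0,0,0,0]]])

```text
t: 10.15
tcp_pos: [504.1, -82.0, 93.3]
eef_rot: [-0.325, -3.122, 0.008]
contact_force: [-9.1, -9.2, 7.4]
gripper_width: 16.3
grasp_force: 60.0
```

```bash
python3 f.py
```

```text
[504.14172457 -82.0365648   93.32556063] [-9.0928237  -9.23181654  7.37302824] 149.35396500060202 angle from relaxed 0.7586243386332414 16.312979537658215
```

Call:
run_rows(rows=[[[0,0,3,0,0],[0,0,0,0,0],[0,0,0,0,0]]])

```text
t: 10.45
tcp_pos: [504.1, -81.9, 93.3]
eef_rot: [-0.325, -3.121, 0.015]
contact_force: [-8.1, -19.2, 5.4]
gripper_width: 16.1
grasp_force: 60.2
```

```bash
python3 f.py
```

```text
[504.13693825 -81.86399752  93.33658349] [ -8.09259573 -19.16389884   5.37749741] 149.39313936398477 angle from relaxed 0.7597499070575628 16.09357767230745
```

The position stopped changing while the force rose by 10 N, so the arm is on its stop. One last look before handing in.

Call:
run_rows(rows=[[[0,0,1,0,0],[0,0,0,0,0],[0,0,0,0,0]]])

```text
t: 10.75
tcp_pos: [504.1, -81.8, 93.3]
eef_rot: [-0.325, -3.12, 0.018]
contact_force: [-8.5, -25.1, 5.4]
gripper_width: 16.5
grasp_force: 60.2
```

```bash
python3 f.py
```

Run:
```python
from h import *
cv2.imwrite("pics/s5.png",eyes.capture("side")[:,:,::-1])
```

```text
[504.11212383 -81.82729873  93.30301889] [ -8.54153309 -25.05827796   5.43658364] 149.4248075452617 angle from relaxed 0.7599572490099955 16.492560773040925
```

View pics/s5.png

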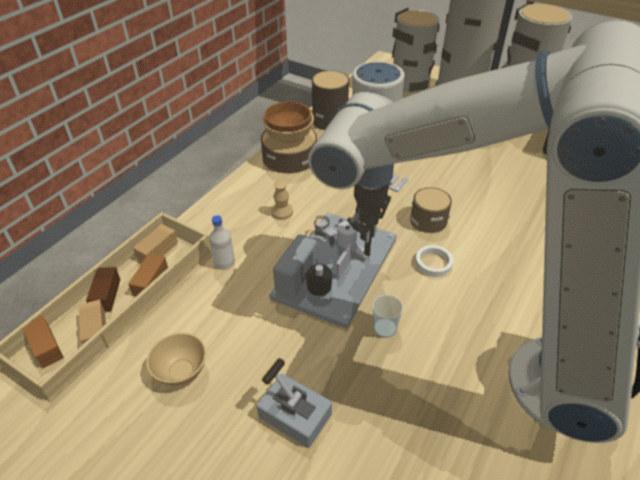

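The picture shows the isolator lever off, with its grip at (274,371). The gripper is holding the handle at about (370,240), and nothing else has moved.

```bash
python3 -c "
from workcell import arm, eyes
print(arm.finish_job())"
```

```text
the job is handed in; nothing more can be done
None
```

The isolator is off, and the gripper still holds the tension arm against its inner stop at about 0.76 rad; the other items look unmoved in the last side view, and the job was handed in at about 10.8 s.

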